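# Set the outer ring of a jar mixer's double dial

## Task

Get the paint-jar mixer running. First slide the jar along its channel on the mixer until it stands upright against the stop; then turn only the outer ring of the double dial until its pointer, in line with its lug, stands opposite the dark steel clip on the dial's edge, leaving the inner knob and the clip where they are; last, press the round start key right down for a moment and let it go. Do not knock any of the other things on the mixer or the table.

Things in the scene. Friction and masses are not known exactly. Their poses are not given: they have to be found in the camera images.
- mixer: jar mixer, fixed to the table: grey deck 300 mm (x) by 380 mm (y), its top 40 mm above the table. x axis from its front (robot side) to its back. Origin on the table, 140 mm behind the deck's front edge, midway across. Jar channel on the left, double dial on the right, start key front centre
- jar: closed paint jar, 68 mm across, 80 mm tall, 0.3 to 0.6 kg, standing loose on the deck in the channel, some way in front of the stop; origin at the centre of its underside
- nest (a point): where the centre of the jar's underside is when the jar is home (on the deck, mixer x = +65, y = +100 mm). The channel runs along mixer x between two aluminium rails 14 mm high and 73 mm apart and ends at an aluminium stop 40 mm high, its face at x = +99 mm; a motor hump 45 mm high lies behind it
- dial_centre (a point): axis of the double dial at deck height (mixer x = +20, y = -85 mm). Bezel: fixed aluminium disc 160 mm across, 3 mm thick. Outer ring: black disc 110 mm across, its top 18 mm above the deck. Inner knob on the same axis: steel, 44 mm across, up to 45 mm above the deck; it turns at a touch (0.012 N m)
- speed_ring (a joint): angle of the outer ring, rad, growing counter-clockwise from above; 0 when its lug points to the mixer's front (mixer -x). Range -2.2 to 1.6; it starts negative and must go counter-clockwise by 0.5 to 2.3 rad. Friction 0.10 N m (about 2 N at the lug), no spring: it stays where it is left
- lug (a point): centre of the top of the lug, an aluminium block standing on the outer ring 45 mm from the axis, 16 mm long radially (37 to 53 mm from the axis), 12 mm thick along the ring, rising from the ring's top (18 mm above the deck) to 46 mm above the deck
- ring_pointer (a point): the ring's pointer, in line with the lug and turning with the ring: 60 mm from the axis, 14 mm above the deck
- clip_mark (a point): spot in front of the dark steel clip's nose, 60 mm from the dial axis, 14 mm above the deck: the ring pointer has to come here. The clip, 11 mm wide, lies on the bezel 63 to 79 mm from the axis, 14 mm high above the deck, holds stiffly; its angle varies (-0.4 to 0.6 rad, counted like the ring's)
- timer_mark (a point): mark on the inner knob, 18 mm from the axis on one end of its bar grip, 45 mm above the deck; it must stay where it is
- start_key_top (a point): centre of the top of the round steel start key, 40 mm across, pressed straight down (mixer x = -95, y = 0)
- start_key (a joint): travel of the start key, m: 0 up, 0.008 right down; its spring needs 4 N when right down and lifts it when let go
- small_jar: closed paint jar 52 mm across and 68 mm tall, a bystander standing on the mixer's deck at the far right corner; origin at the centre of its underside
- flat_brush: flat paint brush about 155 mm long, 34 mm wide and 10 mm thick, a bystander lying on the deck between dial and channel; origin under its middle
- brush_pot: glass 66 mm across and 90 mm tall with three brushes standing in it (210 mm tall in all), a bystander on the table beside the mixer; origin at the centre of its underside
- tumbler: empty clear tumbler 72 mm across the rim and 100 mm tall, a bystander on the table beside the mixer; origin at the centre of its underside
- weight: dark steel paper weight 100 x 45 x 28 mm, a bystander on the table; origin at the centre of its underside
- comb: wooden marbling comb 200 x 22 x 18 mm with a row of thin pins, a bystander lying on the table along the mixer's front edge; origin at the centre of its underside
Things that resemble listed ones, but are neither listed nor needed, are in the scene too. Leave any pink or turquoise look-alike of the jar alone.

How it is judged:
By the outcome, as a careful person would: the job done as asked, in the order asked, and still so for the second after the job is handed in, with the robot touching nothing.
It also fails if it takes over 61 s, if anything falls off the work surface, if the arm or the gripper's body presses on something with over 40 N, if the wrist force passes 120 N, or if a joint passes its speed limit or range.

## Robot

A 6-joint arm with a two-finger parallel gripper is mounted at the origin on the work surface. World frame = base frame: x ahead of the robot, y to its left, z up, the work surface at z = 0. Lengths are in mm, angles in rad, forces in N, time in s.
With the tool pointing down it reaches from about 250 to 775 mm from the base axis. Payload 8.9 kg.
Tool frame: the origin (TCP) lies at the very end of the fingers, on their centre line; the grasp point (between the pads) lies 19 mm behind it; z points along the fingers, y is the line along which they close (so a half turn about z gives the same grasp; the last joint's range is limited). The gripper opens to 85 mm and grips with 20 to 120 N. Pads are 22 mm wide; open, the fingers measure 114 mm over their backs; the gripper's body (76 mm by 85 mm) begins 54 mm behind the grasp point. The pads swing forward as they close: fully open they stand 13 mm farther back than shut.
Start: joints at [-1.466, 0.291, -0.153, 1.127, 0, 1.431], TCP at [126.733, -509.473, 231.305] pointing down, gripper open.
Joint ranges: [-2.52, 2.52], [-0.91, 1.74], [-1.3, 1.37], [-1.96, 2.02], [-1.52, 1.47], [-3.14, 3.14]. Speed limits (rad/s): [2.22, 2.22, 2.79, 3.14, 3.14, 3.14].

## Interface

Orientations are given as a rotation vector (axis times angle).
In Python, from bench import r gives the robot as it stands.
- The arm moves only by the tool servo_tool, never from a script. Its argument "commands" is a list of rows, each a list of 6 numbers: the shift along the world's x, y, z in m, then the turn, a rotation vector about the world's x, y, z in degrees. A call has 1 to 10 rows; each row is the pose to reach, as a shift and turn from the pose commanded when the call began; what a row does not reach only later rows make up. A row lasts 1/8 s, in which the tool goes at most 62.5 mm and 10.7 degrees, less where a joint would pass 70% of its speed; a pose out of reach is approached as far as the arm can. A call with a gripper value outside its range is refused whole. "jaw" is the finger opening in m, from 0 to 0.0854, set as the call begins (left out, the last holds). The fingers move at their own pace and stop on an object; the grip force is fixed at half the most. Time passes only in rows, so rows that repeat a pose let the fingers close. It gives the time, the measured TCP pose, the force, the opening and the grip force at its end, in the units of the state.
- r.read_state(): the state, without advancing time (a new reading comes with each control period).
- r.get_image(name): name is "side" or "top"; returns the picture (420x560x3 uint8, red, green, blue); there is no depth.
- r.camera_info(name): a dict with "fx", "fy", "cx", "cy" (pixels), "origin" and "rotation" of the camera in the world. Camera axes: x right, y up, looking along -z (the intrinsics and any distortion apply to the point x, -y, -z); pixel columns grow to the right and rows downward; lengths in mm; the calibration is good to about 2 mm. A picture is of the moment at which its call begins. camera_info takes no time and is no camera call.
- r.hand_in(): hands the job in; it is judged then, once.
The state is a dict: "time": time; "joint_positions": joint angles; "dq": joint speeds; "tau": joint torques, N m; "ee_pos": TCP position; "eef_rot": TCP orientation; "wrist_force": force on the tool from outside, world axes, zero at the start; "moment": the same for the moment, N m; "grip_width": finger opening in mm; "gripper_force": force on a finger pad.
Only numpy, scipy, OpenCV 4.12 (cv2) and the standard library are available. Lean on these libraries where they do the work, as an engineer would, in place of code of your own. Each camera call takes 0.05 s, during which the arm holds its last target. There are 200 camera calls.

## Working session

There is one attempt and no reset: what is moved stays moved. The work goes in short steps, Python scripts to look and compute and a tool call to move; the robot and the scene stay as the last step left them, time stands still between calls to the robot, and variables do not carry over. Pictures are saved under pics/ and viewed, at most 10 in all, crops included, and the job is handed in when it is done.

Besides the shell and the picture viewer there is one more tool, called in YAML: its name, and indented under it one key for each argument. servo_tool: Moves the arm, as the interface text tells. Its arguments: {"type":"object","properties":{"commands":{"type":"array"},"jaw":{"type":"number"}},"required":["commands"]}

```bash
mkdir -p pics; ls
python3 - <<'E'
from bench import r
import cv2
for n in("top","side"):
    im=r.get_image(n); cv2.imwrite(f"pics/{n}0.png",cv2.resize(im[:,:,::-1],(800,600),interpolation=cv2.INTER_CUBIC)); print(r.camera_info(n))
print(r.read_state())
E
```

```text
pics
{'fx': 391.8326464581583, 'fy': 391.8326464581583, 'cx': 276.90883625816184, 'cy': 200.474603623089, 'origin': array([413.86061669,  35.7293077 , 958.59131593]), 'rotation': array([ 0.15128944, -0.14090415, -1.58590116])}
{'fx': 512.5315479285189, 'fy': 512.5315479285189, 'cx': 280.13325992724646, 'cy': 209.20307800472744, 'origin': array([-117.95831802,  646.45999273,  618.85102714]), 'rotation': array([ 0.50676018, -1.18978404, -2.02121886])}
{'time': 0.1, 'joint_positions': array([-1.46627004e+00,  2.91200663e-01, -1.54048589e-01,  1.12670802e+00,
        1.60167328e-05,  1.43147927e+00]), 'dq': array([-0.00029228, -0.00103938,  0.00077966,  0.00273076, -0.00105268,
       -0.00072365]), 'tau': array([ 6.38624078e-04, -5.37975526e+01,  3.31918788e+01,  9.26304201e-03,
       -2.35270772e-04,  1.18296131e-05]), 'ee_pos': array([ 126.71149322, -509.07354024,  230.80267607]), 'eef_rot': array([-3.11711997e+00, -3.81938832e-01, -5.68548660e-05]), 'wrist_force': array([-0.38909889,  0.39739581,  0.66009644]), 'moment': array([-0.01255489,  0.00799567,  0.00387778]), 'gripper_force': 0.0, 'grip_width': 85.26630906861799}
```

View pics/top0.png

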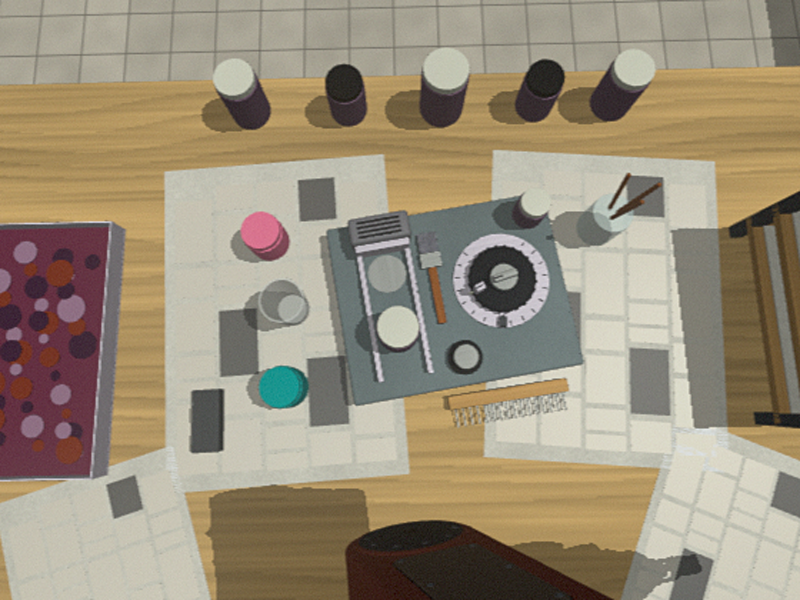

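View pics/side0.png

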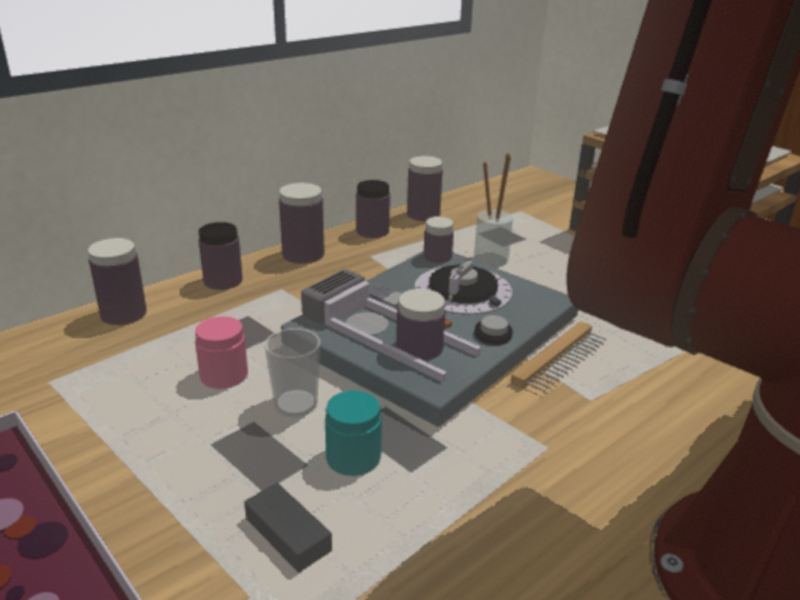

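The top picture shows the mixer turned by about 10°: its corners are near (328,228), (355,404) and (582,361), the jar is at (398,328), the dial at (502,280), the key at (465,357) and the clip at (502,322). I'll enlarge it.

Run:
```python
import cv2
from bench import r
im=r.get_image("top")[:,:,::-1]
cv2.imwrite("pics/c1.png",cv2.resize(im[125:295,220:420],None,fx=3.5,fy=3.5,interpolation=cv2.INTER_CUBIC))
cv2.imwrite("pics/c2.png",cv2.resize(im[155:235,310:390],(600,600),interpolation=cv2.INTER_CUBIC))
```

```text
(no output)
```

View pics/c1.png

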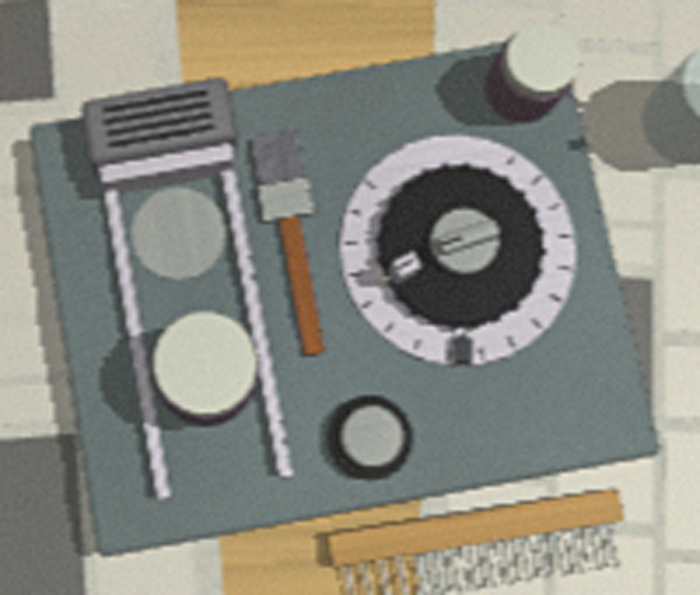

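View pics/c2.png

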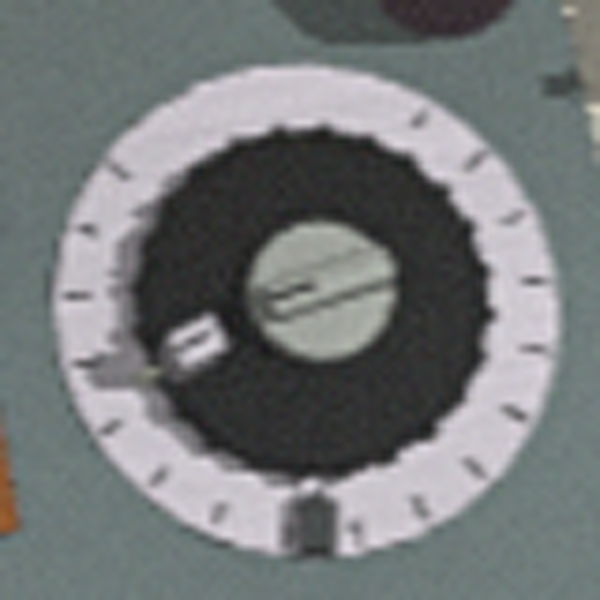

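The crops show the following. In c1, the deck corners are (33,127), (103,554) and (657,452), the nest disc is (179,233), the jar lid (205,362) and the key (374,436). In c2, the bezel centre is (307,310), the lug top (195,342), the clip (309,525), and the knob grip points from (323,290) towards (265,300).

```bash
cat > h.py <<'E'
from bench import r
import numpy as np
from scipy.spatial.transform import Rotation as R
from scipy.optimize import least_squares
def ray(name,uv,z):
    c=r.camera_info(name);d=np.array([(uv[0]-c['cx'])/c['fx'],-(uv[1]-c['cy'])/c['fy'],-1.])
    d=R.from_rotvec(c['rotation']).apply(d);o=np.array(c['origin']);return (o+d*(z-o[2])/d[2])
def proj(name,p):
    c=r.camera_info(name);q=R.from_rotvec(c['rotation']).inv().apply(np.array(p)-c['origin'])
    return np.array([c['cx']+c['fx']*q[0]/-q[2],c['cy']-c['fy']*q[1]/-q[2]])
c1=lambda u,v:((u+.5)/3.5-.5+220,(v+.5)/3.5-.5+125)
c2=lambda u,v:((u+.5)/7.5-.5+310,(v+.5)/7.5-.5+155)
E
python3 - <<'E'
from h import *
f=[((160,190),c1(33,127),40),((-140,190),c1(103,554),40),((-140,-190),c1(657,452),40),((65,100),c1(179,233),40.5),((20,-85),c2(307,310),43),((20,-85),c2(323,290),85),((-95,0),c1(374,436),54)]
P=np.array([ray("top",u,z)[:2] for _,u,z in f]);M=np.array([m for m,_,_ in f])
T=lambda q,m:q[:2]+np.atleast_2d(m)@np.array([[np.cos(q[2]),np.sin(q[2])],[-np.sin(q[2]),np.cos(q[2])]])
s=least_squares(lambda q:(T(q,M)-P).ravel(),[450,0,.1],loss='soft_l1',f_scale=2)
q=s.x;print(q,np.degrees(q[2]));print((T(q,M)-P).round(1))
inv=lambda p:((p[:2]-q[:2])@np.array([[np.cos(q[2]),-np.sin(q[2])],[np.sin(q[2]),np.cos(q[2])]]))
for n,u,z in [("jar",c1(205,362),120),("lug",c2(195,342),86),("clip",c2(309,525),52),("ptr",c2(150,372),54),("knobend",c2(265,300),85),("brushhandle",c1(313,352),46),("brush top",c1(275,140),50),("smalljar",c1(541,58),108)]:
    w=ray("top",u,z);m=inv(w);d=m-[20,-85]
    print(n,w.round(1),m.round(1),"r,ang",np.hypot(*d).round(1),np.arctan2(-d[1],-d[0]).round(3))
for n,m in dict(nest=(65,100),dial=(20,-85),key=(-95,0)).items(): print(n,T(q,m).round(1))
s=r.read_state();print(s['ee_pos'],R.from_rotvec(s['eef_rot']).as_matrix().round(2))
E
```

```text
[560.71258336 -54.99601672   6.44417263] 369.2238944073925
[[ 1.5  3.5]
 [-3.   2.4]
 [-1.3 -5. ]
 [-0.3 -0.2]
 [ 0.9 -0.6]
 [ 3.  -3.2]
 [-0.7  1.2]]
jar [510.9  38.1 120. ] [-34.2  99.9] r,ang 192.7 -1.286
lug [575.6 -92.8  86. ] [  8.7 -39.8] r,ang 46.6 -1.325
clip [ 523.6 -130.4   52. ] [-48.8 -68.5] r,ang 70.7 -0.236
ptr [572.3 -83.1  54. ] [  7.  -29.6] r,ang 56.9 -1.34
knobend [ 588.3 -114.8   85. ] [ 17.7 -63.4] r,ang 21.7 -1.463
brushhandle [524.7 -34.   46. ] [-32.1  26.5] r,ang 123.1 -1.133
brush top [670.9 -12.7  50. ] [115.5  24.1] r,ang 145.0 -2.29
smalljar [ 705.7 -183.5  108. ] [ 122.5 -150.1] r,ang 121.4 2.576
nest [[608.8  54.1]]
dial [[ 594.1 -135.7]]
key [[466.9 -70.2]]
[ 126.67516003 -509.13394773  230.88476559] [[ 0.97  0.24 -0.  ]
 [ 0.24 -0.97  0.  ]
 [ 0.   -0.   -1.  ]]
```

servo_tool:
  commands:
    - [0.031, 0.053, 0, 0, 0, 0]
    - [0.062, 0.107, 0, 0, 0, 0]
    - [0.094, 0.16, 0, 0, 0, 0]
    - [0.126, 0.214, 0, 0, 0, -2]
    - [0.157, 0.268, 0, 0, 0, -4.75]
    - [0.189, 0.321, 0, 0, 0, -4.75]
    - [0.22, 0.375, 0, 0, 0, -4.75]
    - [0.252, 0.428, 0, 0, 0, -4.75]
    - [0.283, 0.482, 0, 0, 0, -4.75]
    - [0.314, 0.536, 0, 0, 0, -4.75]
  jaw: 0

```text
time: 1.4
ee_pos: [441.5, 28.6, 231.4]
eef_rot: [3.131, 0.253, 0.001]
wrist_force: [1.7, -0.0, -0.4]
grip_width: 0.2
gripper_force: 0.0
```

servo_tool:
  commands:
    - [0, 0, 0, 0, 0, 0]
    - [0, 0, 0, 0, 0, 0]

```text
time: 1.65
ee_pos: [440.3, 26.6, 231.0]
eef_rot: [3.131, 0.254, -0.002]
wrist_force: [-0.3, -0.4, -0.3]
grip_width: 0.3
gripper_force: 0.0
```

servo_tool:
  commands:
    - [0, 0, -0.05, 0, 0, 0]
    - [0, 0, -0.1, 0, 0, 0]
    - [0, 0, -0.14, 0, 0, 0]
    - [0, 0, -0.169, 0, 0, 0]
    - [0, 0, -0.169, 0, 0, 0]

```text
time: 2.28
ee_pos: [438.6, 25.3, 61.1]
eef_rot: [-3.131, -0.248, 0.006]
wrist_force: [-0.7, -0.2, -0.2]
grip_width: 0.2
gripper_force: 0.0
```

servo_tool:
  commands:
    - [0.008, 0.0013, 0, 0, 0, 0]
    - [0.016, 0.0026, 0, 0, 0, 0]
    - [0.024, 0.0039, 0, 0, 0, 0]
    - [0.03, 0.0049, 0, 0, 0, 0]
    - [0.036, 0.0058, 0, 0, 0, 0]
    - [0.042, 0.0068, 0, 0, 0, 0]

```text
time: 3.02
ee_pos: [482.6, 33.4, 62.2]
eef_rot: [-3.131, -0.253, 0.001]
wrist_force: [-3.4, -0.5, 3.3]
grip_width: -0.6
gripper_force: 0.0
```

servo_tool:
  commands:
    - [0.007, 0.0011, 0, 0, 0, 0]
    - [0.014, 0.0023, 0, 0, 0, 0]
    - [0.021, 0.0034, 0, 0, 0, 0]
    - [0.028, 0.0045, 0, 0, 0, 0]
    - [0.035, 0.0057, 0, 0, 0, 0]
    - [0.042, 0.0068, 0, 0, 0, 0]
    - [0.049, 0.008, 0, 0, 0, 0]
    - [0.056, 0.0091, 0, 0, 0, 0]
    - [0.063, 0.0102, 0, 0, 0, 0]
    - [0.068, 0.011, 0, 0, 0, 0]

```text
time: 4.28
ee_pos: [551.3, 44.4, 62.3]
eef_rot: [3.131, 0.252, 0.0]
wrist_force: [-2.9, -0.8, 2.9]
grip_width: -0.0
gripper_force: 0.0
```

servo_tool:
  commands:
    - [0.003, 0.0005, 0, 0, 0, 0]
    - [0.006, 0.001, 0, 0, 0, 0]
    - [0.008, 0.0013, 0, 0, 0, 0]

```text
time: 4.65
ee_pos: [558.8, 45.7, 62.3]
eef_rot: [-3.131, -0.253, 0.0]
wrist_force: [-4.8, -0.6, 1.1]
grip_width: -0.2
gripper_force: 0.0
```

servo_tool:
  commands:
    - [0.002, 0.0003, 0, 0, 0, 0]
    - [0.003, 0.0005, 0, 0, 0, 0]

```text
time: 4.9
ee_pos: [561.8, 46.1, 62.3]
eef_rot: [-3.131, -0.252, -0.0]
wrist_force: [-3.3, -0.6, 1.4]
grip_width: 0.2
gripper_force: 0.0
```

servo_tool:
  commands:
    - [0.002, 0.0003, 0, 0, 0, 0]
    - [0.003, 0.0005, 0, 0, 0, 0]

```text
time: 5.15
ee_pos: [564.9, 46.6, 62.3]
eef_rot: [3.131, 0.252, 0.0]
wrist_force: [-2.8, -1.3, 1.0]
grip_width: -0.4
gripper_force: 0.0
```

servo_tool:
  commands:
    - [0.001, 0.0002, 0, 0, 0, 0]
    - [0.002, 0.0003, 0, 0, 0, 0]

```text
time: 5.4
ee_pos: [565.0, 46.7, 62.1]
eef_rot: [3.131, 0.252, -0.005]
wrist_force: [-12.9, -1.7, 8.6]
grip_width: -0.1
gripper_force: 0.0
```

servo_tool:
  commands:
    - [0.001, 0.0002, 0, 0, 0, 0]
    - [0.002, 0.0003, 0, 0, 0, 0]

```text
time: 5.65
ee_pos: [565.0, 46.8, 61.9]
eef_rot: [3.131, 0.252, -0.011]
wrist_force: [-19.3, -4.5, 13.4]
grip_width: -0.2
gripper_force: 0.0
```

servo_tool:
  commands:
    - [0.001, 0.0002, 0, 0, 0, 0]
    - [0.0015, 0.0002, 0, 0, 0, 0]

```text
time: 5.9
ee_pos: [564.9, 46.9, 61.7]
eef_rot: [3.131, 0.252, -0.015]
wrist_force: [-24.6, -5.5, 17.5]
grip_width: -0.2
gripper_force: 0.0
```

servo_tool:
  commands:
    - [-0.006, -0.001, 0, 0, 0, 0]
    - [-0.015, -0.0024, 0, 0, 0, 0]
    - [-0.04, -0.0065, 0, 0, 0, 0]
    - [-0.065, -0.0105, 0, 0, 0, 0]
    - [-0.065, -0.0105, 0.05, 0, 0, 0]
    - [-0.065, -0.0105, 0.1, 0, 0, 0]
    - [-0.065, -0.03, 0.13, 0, 0, 0]
    - [-0.065, -0.06, 0.13, 0, 0, 0]
    - [-0.065, -0.09, 0.13, 0, 0, 0]
  jaw: 0.026

```text
time: 7.02
ee_pos: [505.8, -43.4, 193.0]
eef_rot: [3.131, 0.253, 0.004]
wrist_force: [0.3, -0.0, -0.7]
grip_width: 26.1
gripper_force: 0.0
```

Run:
```python
import cv2
from h import *
s=r.read_state();print(s['joint_positions'],s['ee_pos'],s['grip_width'])
a=cv2.resize(r.get_image("top")[125:295,220:420,::-1],(480,408),interpolation=cv2.INTER_CUBIC)
b=cv2.resize(r.get_image("side")[110:310,180:336,::-1],(318,408),interpolation=cv2.INTER_CUBIC)
cv2.imwrite("pics/d1.png",np.hstack([a,b]))
```

```text
[-2.29772003e-01  2.81658158e-01 -2.70345526e-01  1.01638440e+00
  1.81818281e-04  2.75032915e+00] [505.80212552 -43.38042884 193.00001014] 26.08792604985174
```

View pics/d1.png

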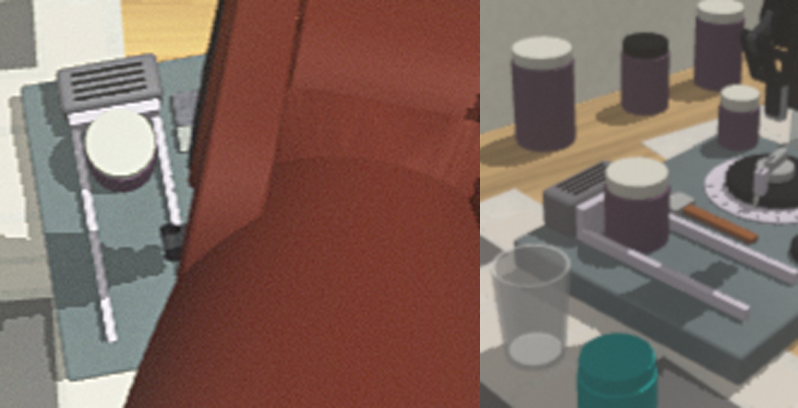

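The jar stands upright against the stop. Next I'll turn the tool and go to a point above the lug.

servo_tool:
  commands:
    - [0.007, -0.005, 0, 0, 0, 10.4]
    - [0.014, -0.01, 0, 0, 0, 20.8]
    - [0.021, -0.015, 0, 0, 0, 31.2]
    - [0.028, -0.02, 0, 0, 0, 41.6]
    - [0.035, -0.025, 0, 0, 0, 52]
    - [0.042, -0.03, 0, 0, 0, 62.4]
    - [0.049, -0.035, 0, 0, 0, 72.8]
    - [0.056, -0.04, 0, 0, 0, 83.2]
    - [0.063, -0.045, 0, 0, 0, 93.6]
    - [0.07, -0.05, 0, 0, 0, 104]

```text
time: 8.38
ee_pos: [575.7, -92.1, 192.3]
eef_rot: [1.72, 2.628, 0.001]
wrist_force: [-0.2, -0.4, 0.8]
grip_width: 25.7
gripper_force: 0.0
```

servo_tool:
  commands:
    - [0, 0, 0, 0, 0, 0]
    - [0, 0, 0, 0, 0, 0]

```text
time: 8.62
ee_pos: [575.0, -92.1, 192.3]
eef_rot: [-1.734, -2.62, -0.0]
wrist_force: [-0.2, 0.4, -0.3]
grip_width: 25.8
gripper_force: 0.0
```

Run:
```python
import cv2
from h import *
s=r.read_state();p=s['ee_pos'];print(p,s['joint_positions'][5]);m=R.from_rotvec(s['eef_rot']).as_matrix();print(np.degrees(np.arctan2(m[1,0],m[0,0])),np.degrees(np.arctan2(m[1,1],m[0,1])), m[:,2])
a=cv2.resize(r.get_image("side")[90:250,260:400,::-1],(525,600),interpolation=cv2.INTER_CUBIC)
cv2.imwrite("pics/d2.png",a)
```

```text
[575.01139697 -92.06627142 192.25464325] 0.884954930720499
113.00027234719137 23.00027174087898 [-6.98765181e-05  2.64600815e-04 -9.99999963e-01]
```

View pics/d2.png

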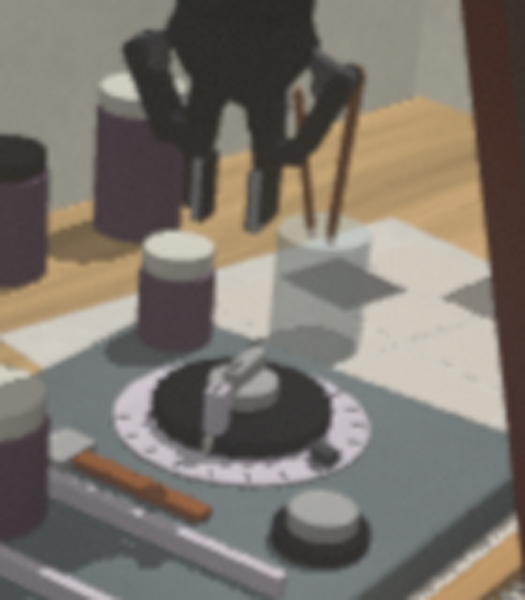

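The side view shows the lug top near crop (218,375), the clip near (323,453) and the open fingers above the dial. I'll check those against the top view.

Run:
```python
from h import *
cr=lambda p:((proj("side",p)-[260,90])*3.75).round(0)
q=np.array([560.7,-55.0]);t=np.radians(9.22)
X=np.array([np.cos(t),np.sin(t)]);Y=np.array([-np.sin(t),np.cos(t)]);D=q+20*X-85*Y
def pt(a,rr,z): return np.r_[D-rr*(np.cos(a)*X+np.sin(a)*Y),z]
print("lugtop",[(a,cr(pt(a,45,86))) for a in(-1.4,-1.33,-1.26)],"ptr",cr(pt(-1.33,60,54)))
print("clip nose/tail top",[(a,cr(pt(a,63,54)),cr(pt(a,79,54))) for a in(-.3,-.23,-.16)],"knob",cr(np.r_[D,85]),"bezel",cr(np.r_[D,43]))
```

```text
lugtop [(-1.4, array([213., 385.])), (-1.33, array([218., 387.])), (-1.26, array([223., 388.]))] ptr [205. 444.]
clip nose/tail top [(-0.3, array([306., 445.]), array([323., 457.])), (-0.23, array([311., 443.]), array([330., 454.])), (-0.16, array([317., 441.]), array([337., 452.]))] knob [245. 358.] bezel [240. 418.]
```

servo_tool:
  commands:
    - [0, -0.001, -0.04, 0, 0, 0]
    - [0, -0.001, -0.08, 0, 0, 0]
    - [0, -0.001, -0.095, 0, 0, 0]
    - [0, -0.001, -0.095, 0, 0, 0]

```text
time: 9.18
ee_pos: [574.8, -93.3, 97.1]
eef_rot: [-1.729, -2.621, 0.001]
wrist_force: [-0.1, 0.6, -0.2]
grip_width: 26.2
gripper_force: 0.0
```

servo_tool:
  commands:
    - [0, 0, -0.01, 0, 0, 0]
    - [0, 0, -0.02, 0, 0, 0]
    - [0, 0, -0.03, 0, 0, 0]
    - [0, 0, -0.03, 0, 0, 0]

```text
time: 9.68
ee_pos: [574.6, -93.4, 66.4]
eef_rot: [-1.728, -2.622, 0.001]
wrist_force: [0.1, -0.9, 0.7]
grip_width: 25.7
gripper_force: 0.0
```

Run:
```python
import numpy as np
# arc: radius 45.5, dial D; tool radial world angle from 113 deg on
D=np.array([593.9,-135.5]);f=lambda g:D+45.5*np.array([np.cos(np.radians(g)),np.sin(np.radians(g))])
p0=np.array([574.9,-93.1])
print(f(113))
for g in range(113,185,6): print(g-113,((f(g)-p0)/1000).round(4))
```

```text
[576.12173365 -93.61702917]
0 [ 0.0012 -0.0005]
6 [-0.0031 -0.0026]
12 [-0.0071 -0.0051]
18 [-0.0109 -0.0081]
24 [-0.0143 -0.0114]
30 [-0.0173 -0.015 ]
36 [-0.02  -0.019]
42 [-0.0222 -0.0232]
48 [-0.024  -0.0276]
54 [-0.0253 -0.0322]
60 [-0.0262 -0.0369]
66 [-0.0265 -0.0416]
```

servo_tool:
  commands:
    - [0.001, -0.0005, 0, 0, 0, 0]
    - [-0.001, -0.0015, 0, 0, 0, 3]
    - [-0.0031, -0.0026, 0, 0, 0, 6]
    - [-0.0051, -0.0038, 0, 0, 0, 9]
    - [-0.0071, -0.0051, 0, 0, 0, 12]
    - [-0.0109, -0.0081, 0, 0, 0, 18]
  jaw: 0.018

```text
time: 10.42
ee_pos: [565.2, -101.6, 67.8]
eef_rot: [1.292, 2.862, 0.001]
wrist_force: [2.3, 1.6, -1.1]
grip_width: 18.3
gripper_force: 1.1
```

servo_tool:
  commands:
    - [-0.0034, -0.0033, 0, 0, 0, 6]
    - [-0.0064, -0.0069, 0, 0, 0, 12]
    - [-0.0091, -0.0109, 0, 0, 0, 18]
    - [-0.0113, -0.0151, 0, 0, 0, 24]
    - [-0.0131, -0.0195, 0, 0, 0, 30]
    - [-0.0144, -0.0241, 0, 0, 0, 36]
    - [-0.0144, -0.0241, 0, 0, 0, 36]

```text
time: 11.3
ee_pos: [550.3, -126.1, 67.7]
eef_rot: [0.351, 3.121, -0.0]
wrist_force: [-0.2, -0.1, -0.9]
grip_width: 18.0
gripper_force: 0.0
```

Run:
```python
import cv2
from h import *
s=r.read_state();p=s['ee_pos'];print(p,s['wrist_force']);m=R.from_rotvec(s['eef_rot']).as_matrix();print(np.degrees(np.arctan2(m[1,0],m[0,0])))
print(s['grip_width'])
b=cv2.resize(r.get_image("side")[170:235,280:380,::-1],(800,520),interpolation=cv2.INTER_CUBIC)
cv2.imwrite("pics/d3.png",b)
```

```text
[ 550.26746184 -126.08940039   67.69438193] [-0.15253455 -0.06806063 -0.91311541]
167.15593504513575
18.033195637262363
```

View pics/d3.png

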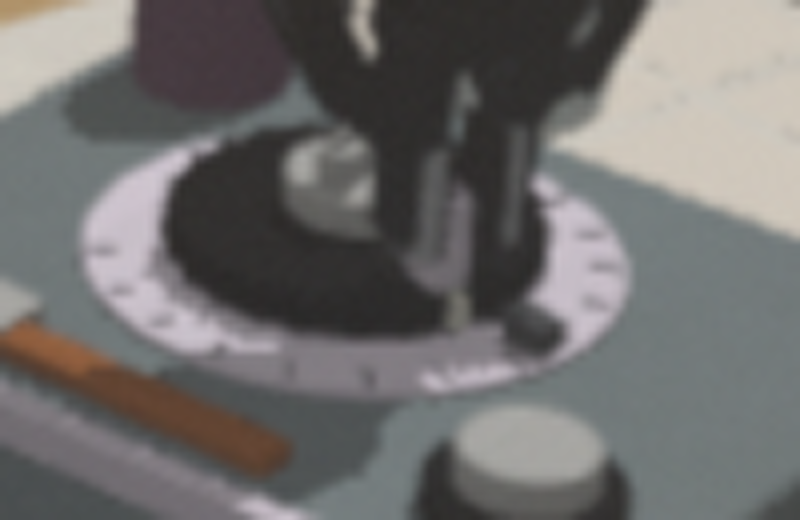

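The side crop shows the pointer at (458,312), still short of the clip whose nose is near (512,325).

Run:
```python
from h import *
cr=lambda p:((proj("side",p)-[280,170]+.5)*8-.5).round(0)
q=np.array([560.7,-55.0]);t=np.radians(9.22)
X=np.array([np.cos(t),np.sin(t)]);Y=np.array([-np.sin(t),np.cos(t)]);D=q+20*X-85*Y
def pt(a,rr,z,w=0): return np.r_[D-rr*(np.cos(a)*X+np.sin(a)*Y)-w*(-np.sin(a)*X+np.cos(a)*Y),z]
for a in(-.6,-.55,-.5,-.45,-.4,-.35): print(a,"ptr",cr(pt(a,60,54)),cr(pt(a,60,58)))
for a in(-.3,-.25,-.2,-.15):print(a,"nose L/R top",cr(pt(a,63,54,-5.5)),cr(pt(a,63,54,5.5)),"bot",cr(pt(a,63,43,-5.5)),"tail L/R",cr(pt(a,79,54,-5.5)),cr(pt(a,79,54,5.5)),cr(pt(a,79,43,5.5)),cr(pt(a,79,43,-5.5)))
print("bezel L,R",cr(pt(0,80,43)),[cr(np.r_[D+80*np.array([np.cos(g),np.sin(g)]),43]) for g in np.linspace(0,6.28,9)[:-1]])
g=[cr(np.r_[D+80*np.array([np.cos(g),np.sin(g)]),43]) for g in np.linspace(0,6.28,99)];g=np.array(g);print(g.min(0),g.max(0))
```

```text
-0.6 ptr [434. 321.] [435. 309.]
-0.55 ptr [444. 320.] [445. 307.]
-0.5 ptr [453. 318.] [455. 306.]
-0.45 ptr [463. 316.] [464. 304.]
-0.4 ptr [472. 314.] [473. 302.]
-0.35 ptr [481. 312.] [482. 299.]
-0.3 nose L/R top [481. 319.] [511. 309.] bot [478. 353.] tail L/R [517. 343.] [548. 333.] [544. 367.] [514. 378.]
-0.25 nose L/R top [490. 316.] [519. 305.] bot [487. 350.] tail L/R [529. 340.] [558. 329.] [554. 363.] [525. 374.]
-0.2 nose L/R top [499. 313.] [527. 302.] bot [496. 347.] tail L/R [540. 336.] [568. 325.] [564. 359.] [536. 370.]
-0.15 nose L/R top [507. 310.] [534. 298.] bot [504. 344.] tail L/R [550. 332.] [576. 320.] [573. 354.] [547. 366.]
bezel L,R [588. 347.] [array([169., 156.]), array([ 83., 240.]), array([157., 340.]), array([359., 394.]), array([560., 363.]), array([631., 270.]), array([541., 176.]), array([354., 131.])]
[ 83. 130.] [631. 395.]
```

Run:
```python
from h import *
c=lambda p:((proj("top",p)-[310,155]+.5)*7.5-.5).round(0)
q=np.array([560.7,-55.0]);t=np.radians(9.22)
X=np.array([np.cos(t),np.sin(t)]);Y=np.array([-np.sin(t),np.cos(t)]);D=q+20*X-85*Y
def pt(a,rr,z,w=0): return np.r_[D-rr*(np.cos(a)*X+np.sin(a)*Y)-w*(-np.sin(a)*X+np.cos(a)*Y),z]
for a in(-.3,-.25,-.2,-.15):print(a,[c(pt(a,rr,z,w)) for rr,z,w in((63,54,-5.5),(63,54,5.5),(79,54,-5.5),(79,54,5.5),(79,43,-5.5),(79,43,5.5))])
g=np.array([c(np.r_[D+80*np.array([np.cos(g),np.sin(g)]),43]) for g in np.linspace(0,6.28,99)]);print(g.min(0),g.max(0))
import cv2
im=cv2.imread("pics/c2.png"); gr=cv2.cvtColor(im,6)
for v in(505,515,525,535,545,552): print(v,gr[v,265:360:5])
```

```text
-0.3 [array([280., 496.]), array([315., 500.]), array([275., 547.]), array([311., 552.]), array([269., 551.]), array([305., 556.])]
-0.25 [array([290., 498.]), array([326., 501.]), array([288., 549.]), array([324., 552.]), array([282., 554.]), array([317., 556.])]
-0.2 [array([300., 499.]), array([336., 500.]), array([301., 551.]), array([337., 552.]), array([295., 555.]), array([330., 556.])]
-0.15 [array([310., 500.]), array([346., 499.]), array([314., 552.]), array([349., 551.]), array([307., 556.]), array([343., 555.])]
[56. 64.] [562. 558.]
505 [206 208 196 171 146 119  94  76  68  69  69  71  76  86 119 165 196 205
 200]
515 [199 204 194 168 138 112  98  81  73  78  78  76  74  82 117 165 194 200
 192]
525 [202 209 193 156 118  95  96  84  74  75  78  78  71  81 119 165 172 150
 129]
535 [205 212 194 155 109  84  88  84  79  76  76  76  76  85 120 169 200 191
 156]
545 [193 204 192 153 119 103 108  88  70  70  69  68  67  84 127 177 212 211
 181]
552 [146 164 168 155 137 118 104  82  62  54  55  57  56  79 123 165 193 198
 187]
```

servo_tool:
  commands:
    - [-0.0005, -0.0028, 0, 0, 0, 3.5]
    - [-0.0009, -0.0055, 0, 0, 0, 7]
    - [-0.001, -0.0083, 0, 0, 0, 10.5]
    - [-0.0011, -0.0111, 0, 0, 0, 14]
    - [-0.0011, -0.0111, 0, 0, 0, 14]

```text
time: 11.98
ee_pos: [549.0, -136.8, 67.5]
eef_rot: [-0.03, 3.141, -0.0]
wrist_force: [-0.2, 0.7, 0.5]
grip_width: 18.3
gripper_force: 0.2
```

Run:
```python
import cv2
from h import *
s=r.read_state();print(s['ee_pos'],s['wrist_force'])
b=np.mean([r.get_image("side")[180:225,310:370,::-1] for _ in range(3)],0).astype('uint8')
b=cv2.convertScaleAbs(cv2.resize(b,(800,600),interpolation=cv2.INTER_CUBIC),alpha=1.6)
cv2.imwrite("pics/d4.png",b)
```

```text
[ 549.00800603 -136.81853122   67.48929587] [-0.24119516  0.74093049  0.46266786]
```

View pics/d4.png

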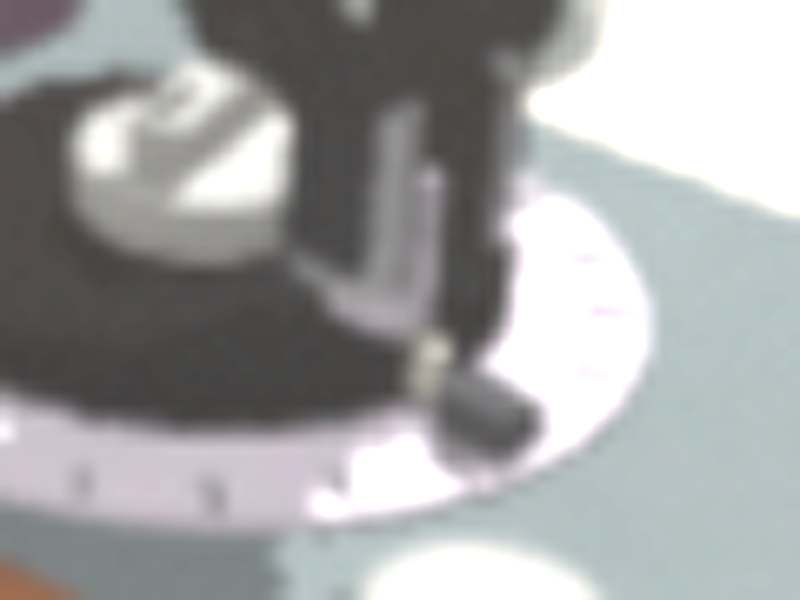

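The pointer (crop 430,365) is nearly at the clip's nose (about 470,385). I'll back off, lift and check from above.

servo_tool:
  commands:
    - [0, 0.002, 0, 0, 0, 0]
    - [0, 0.002, 0.01, 0, 0, 0]
    - [0, 0.002, 0.03, 0, 0, 0]
    - [0, 0.002, 0.07, 0, 0, 0]
    - [0, 0.002, 0.12, 0, 0, 0]
    - [-0.05, 0.02, 0.13, 0, 0, 0]
    - [-0.1, 0.04, 0.13, 0, 0, 0]
    - [-0.15, 0.06, 0.13, 0, 0, 0]
    - [-0.19, 0.07, 0.13, 0, 0, 0]
    - [-0.19, 0.07, 0.13, 0, 0, 0]

```text
time: 13.38
ee_pos: [356.6, -66.0, 198.0]
eef_rot: [-0.033, 3.141, -0.0]
wrist_force: [0.5, 0.1, -0.2]
grip_width: 18.1
gripper_force: 0.0
```

Run:
```python
import cv2
from h import *
s=r.read_state();print(s['ee_pos'],s['wrist_force'])
b=np.mean([r.get_image("top")[155:235,310:390,::-1] for _ in range(4)],0).astype('uint8')
c=np.mean([r.get_image("side")[180:225,310:370,::-1] for _ in range(4)],0).astype('uint8')
b=cv2.resize(b,(600,600),interpolation=cv2.INTER_CUBIC)
cv2.imwrite("pics/b5.png",b)
c=cv2.resize(c,(800,600),interpolation=cv2.INTER_CUBIC)
cv2.imwrite("pics/d5.png",np.hstack([b[280:580,140:470],c[200:500,300:650]]))
```

```text
[356.61594555 -66.04265729 197.95690046] [ 0.46055405  0.05118024 -0.23409281]
```

View pics/d5.png

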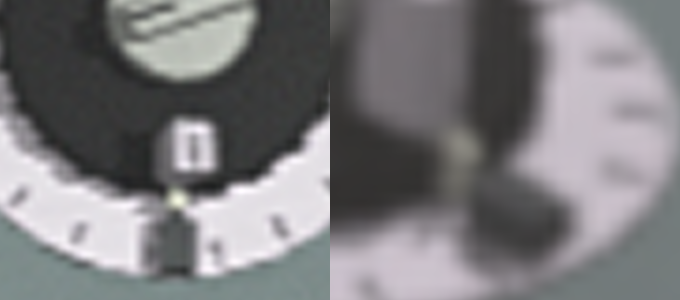

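Run:
```python
from h import *
import cv2
q=np.array([560.7,-55.0]);t=np.radians(9.22)
X=np.array([np.cos(t),np.sin(t)]);Y=np.array([-np.sin(t),np.cos(t)]);D=q+20*X-85*Y
for n,u,z in(("lug",(335,426),86),("ptr",(317,480),56),("ptr",(317,480),54),("cliptop",(318.5,526),54)):
    d=ray("top",c2(*u),z)[:2]-D;print(n,np.hypot(*d).round(1),np.arctan2(-d@Y,-d@X).round(3))
im=cv2.imread("pics/b5.png");g=cv2.cvtColor(im,6)
for v in(400,415,425,435,445): print(v,g[v,295:365:5])
for v in(472,478,484,490): print(v,g[v,290:350:4])
for v in(505,515,525,535,545): print(v,g[v,265:360:5])
```

```text
lug 45.0 -0.208
ptr 57.1 -0.21
ptr 56.8 -0.203
cliptop 71.2 -0.199
400 [ 54  50  57  75 117 145 138 128 120 122 108  82  60  52]
415 [ 59  78 102 122 170 207 206 182 177 206 207 165 105  65]
425 [ 71  89 107 120 169 207 203 166 155 196 211 181 127  76]
435 [ 72  90 105 116 170 213 209 161 143 190 214 189 130  77]
445 [ 71  88 102 113 165 219 235 208 187 208 219 193 136  80]
472 [ 75  69  58  50  85 137 172 176 154 115  82  62  66  71  67]
478 [126 120 106  96 126 177 222 239 220 179 140 120 135 152 156]
484 [143 143 140 136 151 175 203 220 215 195 175 172 194 221 235]
490 [143 142 139 134 125 120 115 124 159 198 218 229 233 233 233]
505 [228 233 225 202 171 136 113  94  84  84  83  85  89 101 139 191 223 232
 227]
515 [226 233 222 190 158 130 113  92  83  88  88  85  82  93 136 192 223 227
 218]
525 [227 236 221 179 136 111 109  99  90  90  89  87  85  95 135 190 201 176
 149]
535 [229 238 222 178 126  95  97  94  92  90  89  88  87  97 139 195 229 219
 180]
545 [220 232 220 179 143 123 122 101  81  79  78  78  77  93 143 204 241 238
 210]
```

The ring is aligned: lug −0.208, pointer −0.205 and clip −0.20 rad. The knob hasn't moved, so I'll go to the start key.

servo_tool:
  commands:
    - [0.04, -0.002, 0, 0, 0, 0]
    - [0.08, -0.004, 0, 0, 0, 0]
    - [0.111, -0.005, 0, 0, 0, 0]
    - [0.111, -0.005, -0.04, 0, 0, 0]
    - [0.111, -0.005, -0.08, 0, 0, 0]
    - [0.111, -0.005, -0.115, 0, 0, 0]
    - [0.111, -0.005, -0.125, 0, 0, 0]
    - [0.111, -0.005, -0.125, 0, 0, 0]
  jaw: 0

```text
time: 14.78
ee_pos: [469.9, -71.9, 72.3]
eef_rot: [0.033, -3.141, -0.0]
wrist_force: [0.1, 0.4, -0.2]
grip_width: 0.3
gripper_force: 0.0
```

servo_tool:
  commands:
    - [0, 0, -0.003, 0, 0, 0]
    - [0, 0, -0.006, 0, 0, 0]
    - [0, 0, -0.008, 0, 0, 0]

```text
time: 15.15
ee_pos: [470.2, -72.0, 64.7]
eef_rot: [-0.033, 3.141, -0.0]
wrist_force: [0.1, -0.1, -0.0]
grip_width: 0.0
gripper_force: 0.0
```

servo_tool:
  commands:
    - [-0.0025, 0.001, -0.002, 0, 0, 0]
    - [-0.0025, 0.001, -0.004, 0, 0, 0]

```text
time: 15.4
ee_pos: [467.4, -70.9, 60.4]
eef_rot: [-0.033, 3.141, -0.0]
wrist_force: [-0.1, -0.1, 2.1]
grip_width: -0.2
gripper_force: 1.2
```

servo_tool:
  commands:
    - [0, 0, -0.002, 0, 0, 0]
    - [0, 0, -0.004, 0, 0, 0]

```text
time: 15.65
ee_pos: [467.4, -70.9, 56.3]
eef_rot: [-0.033, 3.141, -0.0]
wrist_force: [0.1, 0.2, 3.9]
grip_width: 0.1
gripper_force: 1.9
```

servo_tool:
  commands:
    - [0, 0, -0.0015, 0, 0, 0]
    - [0, 0, -0.003, 0, 0, 0]

```text
time: 15.9
ee_pos: [467.6, -71.0, 55.1]
eef_rot: [-0.033, 3.14, -0.001]
wrist_force: [-12.2, 2.6, 50.9]
grip_width: -0.2
gripper_force: 25.0
```

Right down (hard stop at 55 mm). Now I'll release and lift clear.

servo_tool:
  commands:
    - [0, 0, 0.002, 0, 0, 0]
    - [0, 0, 0.008, 0, 0, 0]
    - [0, 0, 0.02, 0, 0, 0]
    - [0, 0, 0.06, 0, 0, 0]
    - [0, 0, 0.11, 0, 0, 0]
    - [-0.04, 0, 0.14, 0, 0, 0]
    - [-0.09, 0, 0.14, 0, 0, 0]
    - [-0.12, 0, 0.14, 0, 0, 0]
    - [-0.12, 0, 0.14, 0, 0, 0]
    - [-0.12, 0, 0.14, 0, 0, 0]

```text
time: 17.15
ee_pos: [348.1, -71.1, 193.7]
eef_rot: [-0.033, 3.14, -0.001]
wrist_force: [0.1, 0.1, 0.3]
grip_width: 0.2
gripper_force: 0.0
```

Run:
```python
import cv2
from h import *
b=r.get_image("top")[125:295,220:420,::-1]
cv2.imwrite("pics/e.png",cv2.resize(b,None,fx=3.5,fy=3.5,interpolation=cv2.INTER_CUBIC))
```

```text
(no output)
```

View pics/e.png

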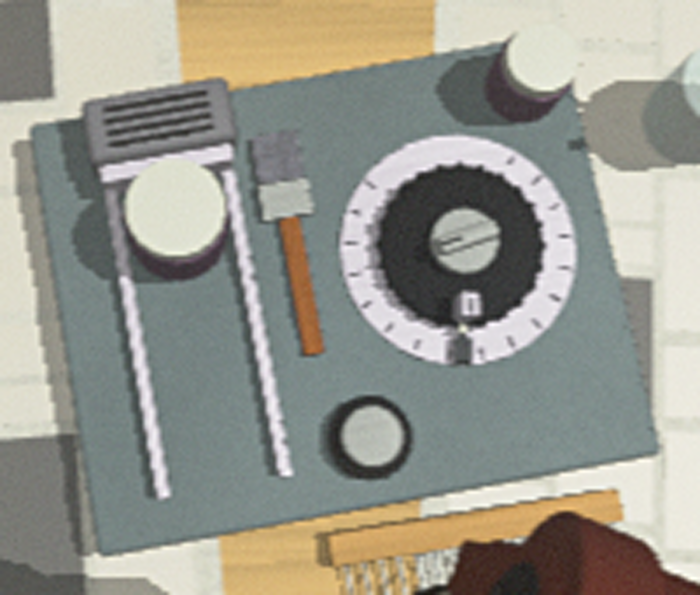

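The jar (175,210) is home, the pointer (462,328) is at the clip, the key (374,436) is up again, and the other things haven't moved.

```bash
python3 -c "
from bench import r
print(r.hand_in())"
```

```text
the job is handed in; nothing more can be done
None
```

The job is handed in, with no verdict returned: the jar is home against the stop, the ring pointer is within about 0.01 rad of the clip, the start key was pressed right down and let go, and the last picture shows nothing else on the mixer moved.

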